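# Open the push-and-turn cap of a tablet jar in its dock

## Robot

A 6-joint arm with a two-finger parallel gripper is mounted at the origin on a cart in front of the work surface, level with it; the furniture and walls round the work are solid. World frame = base frame: x ahead of the robot, y to its left, z up, the work surface at z = 0. Lengths are in m, angles in rad, forces in N, time in s.
With the tool pointing down it reaches from about 0.3 to 0.775 m from the base axis. Payload 14.6 kg.
Tool frame: the origin (TCP) lies at the very end of the fingers, on their centre line; the grasp point (between the pads) lies 19 mm behind it; z points along the fingers, y is the line along which they close (so a half turn about z gives the same grasp; the last joint's range is limited). The gripper opens to 94 mm and grips with 3 to 60 N. Pads are 16 mm wide; open, the fingers measure 119 mm over their backs; the gripper's body (75 mm by 177 mm) begins 78 mm behind the grasp point.
Start: joints at [1.056, 0.3, 1.521, -0, 1.321, -0.067], TCP at [0.238, 0.496, 0.205] pointing down, gripper open.
Joint ranges: [-3.03, 3.03], [-0.79, 2.21], [0.23, 2.52], [-1.04, 4.18], [0, 3.07], [-2.55, 2.55]. Speed limits (rad/s): [2.22, 2.22, 2.57, 3.14, 3.14, 3.14].

## Interface

Orientations are given as [roll, pitch, yaw] about the fixed x, y, z axes, in that order (R = Rz(yaw) Ry(pitch) Rx(roll)).
In Python, from station import ctrl gives the robot as it stands.
- The arm moves only by the tool move_arm, never from a script. Its argument "increments" is a list of rows, each a list of 7 numbers: the opening, from 0 (shut) to 1 (fully open), then the shift along the tool's x, y, z in units of 50 mm (1.0 is 50 mm), then the turn, a rotation vector about the tool's x, y, z in rad. In form: [[claw, tx, ty, tz, rx, ry, rz], ...]. A call has 1 to 20 rows; each row shifts and turns the commanded pose from where the row before left it, along the tool's axes as they then stand; what a row does not reach is not made up. A row lasts 1/10 s, in which the tool goes at most 50 mm and 8.59 degrees, less where a joint would pass 70% of its speed; a pose out of reach is approached as far as the arm can. A call is refused whole if a number of a shift passes 1 or a number of a turn 0.15, either way. A call with a gripper value outside its range is refused whole. The fingers move at their own pace and stop on an object; "force" is the grip in N (left out, the last holds). Time passes only in rows, so rows that do not move let the fingers close. It gives the time, the measured TCP pose, the force, the opening and the grip force at its end, in the units of the state.
- ctrl.get_obs(): the state, without advancing time (a new reading comes with each control period).
- ctrl.camera(name): name is "scene" or "top" or "wrist"; returns a dict with "color" (384x512x3 uint8, blue, green, red), "K" (3x3 intrinsics, pixels), "pose" (4x4, takes a point from camera to world coordinates); the wrist camera has in their place "tool_from_camera" (4x4, takes a point from camera to tool coordinates, whose origin is the TCP and whose axes are the flange's). Camera axes: x right, y down, z forward; pixel columns grow to the right and rows downward; lengths in m; the calibration is good to about 2 mm. A picture is of the moment at which its call begins: read the wrist's pose just before it. There is no depth.
- ctrl.hand_in(): hands the job in; it is judged then, once.
Trained networks look in a picture, given as the dict that the camera call returned (one of the last four; its "shot" number tells which), for a name from the list of things; names that differ only in an ending like _2 or _b are one class to them, and where a whole thing is asked for, a point or a joint stands for the part that bears it (a point fixed in the world has none). Each returns a list of dicts, best first, with "conf" (0 to 1); they miss things now and then, are a little off and sometimes report something else, mostly with a low value. They report only what shows in the picture. A call takes as long as a camera call.
- ctrl.cut_out(name, picture): "mask" (384x512 bool, what is visible of it) and "centre" ([row, column] in pixels, amid what is visible of it).
The state is a dict: "time_s": time; "qpos": joint angles; "joint_vel": joint speeds; "tau": joint torques, N m; "ee_pos": TCP position; "eef_rot": TCP orientation; "force": force on the tool from outside, world axes, zero at the start; "moment": the same for the moment, N m; "grip_width": finger opening in m; "grip_force": force on a finger pad.
Only numpy, scipy, OpenCV 4.12 (cv2) and the standard library are available. Lean on these libraries where they do the work, as an engineer would, in place of code of your own. Each camera call takes 0.05 s, during which the arm holds its last target. There are 200 camera calls.

## Task

Slide the blue tablet jar along the worktop, without lifting it, into the three-sided metal dock until it sits fully home against the back fence. Then press its red safety cap down, twist it anticlockwise (seen from above) until it comes free, and lift it straight up off the jar, leaving the jar home in the dock and the things around undisturbed. Finish still holding the cap level in the gripper, straight above the jar and about 8 cm above where it sat when closed: do not put it down or let go.

Things in the scene. Friction and masses are not known exactly. Their poses are not given: they have to be found in the camera images.
- jar_mid (a point): Point on the axis of a loose blue jar, 32 mm above its slick grey sole (friction 0.3); 0.36 to 0.6 kg. The body is 80 mm long (x axis) x 64 wide (y axis) x 64 high, z up, alike turned half round. On its long sides two cheeks, 64 mm long, rise beside the cap, so these flat sides, 64 mm apart, are 76 mm high: grasp them from above, the 109 mm high cap between the fingers, or push an end.
- cap_grip (a point): Centre of the grip bar of the loose red cap (50 g), on its axis. The cap is a round skirt 50 mm across, 21 mm high, its flat top a flange; on it a bar 46 mm long (x axis), 16 wide (y axis), 16.5 high, white stripe on top. The point is 8 mm above the flange; closed, it is 100.5 mm above the worktop and the bar lies along the jar's length. z up. Tips beside the bar can bear on the flange.
- jar_neck (a point): Top centre of the jar's white neck, 80.5 mm above its underside, hidden by the cap; axes as the jar's. Two catches, 40 mm across, hold the cap's inner lugs, with a spring under the cap. To open: press the cap 6 to 7 mm down (4 N, rising to 9 N; stop at 7.5), keep it pressed, turn 60 to 120 degrees anticlockwise from above (75 is good, stop at 130), lift. Unpressed it only rocks a few degrees.
- dock_home (a point): Point on the worktop where the middle of the jar's footprint belongs in the fixed aluminium dock: a U of fences 22 mm high, 12 thick, no floor. Its x axis points from the mouth to the back fence, whose face is 40.5 mm on; the side fences are 69 mm apart and flare out from 35 to 62 mm before the point, to a mouth about 90 mm wide. z up. Home, the jar's length lies along x, its end on the back fence.
- salt_shaker: bystander: grey and clear salt shaker, 44 mm across, 90 mm high, loose; origin at its underside
- lemon: bystander: yellow lemon, 71x53x51 mm, loose; origin at its underside
- tuna_tin: bystander: low round food tin, 86 mm across, 40 mm high, loose; origin at its underside

How it is judged:
On the way, in this order (a step that is already met when the one before it is completed fails the run):
1. the jar sits fully home in the dock, square to it and against the back fence, with the cap still closed (x of jar_mid in the frame of dock_home between -0.004 and 0.004 m and y of jar_mid in the frame of dock_home between -0.006 and 0.006 m and angle between the x axis of jar_mid and the x axis of dock_home, either way round below 0.1 rad and angle between jar_mid's own z axis and vertical below 0.06 rad and height (world z) of jar_mid below 0.036 m and angle between the x axis of cap_grip and the x axis of jar_mid, either way round below 0.25 rad and z of cap_grip in the frame of jar_mid below 0.071 m), for 0.2 s.
2. the cap is pressed down and twisted out of its notches, the jar still in the dock (x of jar_mid in the frame of dock_home between -0.004 and 0.004 m and y of jar_mid in the frame of dock_home between -0.006 and 0.006 m and angle between the x axis of jar_mid and the x axis of dock_home, either way round below 0.1 rad and angle between jar_mid's own z axis and vertical below 0.06 rad and height (world z) of jar_mid below 0.036 m and z of cap_grip in the frame of jar_mid below 0.0655 m and angle between the x axis of cap_grip and the x axis of jar_mid, either way round above 0.5 rad), for 0.04 s.
At the end, for the whole second after the job is handed in: The gripper still holds the cap at rest, level within 15 degrees, within 30 mm of straight above the jar's centre and 40 to 140 mm above its closed height, touching nothing but the fingers; the jar stands upright in the dock, within 4 mm of home lengthways, 6 mm sideways and 0.1 rad (x of jar_mid in the frame of dock_home between -0.004 and 0.004 m and y of jar_mid in the frame of dock_home between -0.006 and 0.006 m and angle between the x axis of jar_mid and the x axis of dock_home, either way round below 0.1 rad and angle between jar_mid's own z axis and vertical below 0.06 rad and height (world z) of jar_mid below 0.036 m and z of cap_grip in the frame of jar_mid between 0.1085 and 0.2085 m and horizontal distance between cap_grip and jar_mid below 0.03 m and angle between cap_grip's own z axis and vertical below 0.26 rad and linear speed of cap below 0.03 m/s and contact force between the fingers and cap above 1 N and contact force between cap and jar below 0.1 N); the arm keeps its last pose, push and grip.
It fails at once if the jar is lifted more than 15 mm off the worktop (height (world z) of jar_mid above 0.047 m).
It fails at once if the jar is tipped more than 20 degrees (angle between jar_mid's own z axis and vertical above 0.35 rad).
It fails at once if a bystander is moved more than 30 mm (distance of any of salt_shaker, lemon, tuna_tin from where it was at the start of the episode above 0.03 m).
It also fails if it takes over 61 s, if anything falls off the work surface, if the arm or the gripper's body presses on something with over 40 N, if the wrist force passes 120 N, or if a joint passes its speed limit or range.

## Working session

There is one attempt and no reset: what is moved stays moved. The work goes in short steps, Python scripts to look and compute and a tool call to move; the robot and the scene stay as the last step left them, time stands still between calls to the robot, and variables do not carry over. Pictures are saved under pics/ and viewed, at most 10 in all, crops included, and the job is handed in when it is done.

Besides the shell and the picture viewer there is one more tool, called after ">>>" by a JSON object that holds its "name" and its "arguments", one argument or row to a line. move_arm: Moves the arm, as the interface text tells. Its arguments: {"type":"object","properties":{"increments":{"type":"array","items":{"type":"array","items":{"type":"number"}}},"force":{"type":"number"}},"required":["increments"]}

```bash
mkdir -p pics
cat > h.py <<'E'
import numpy as np, cv2
from station import ctrl
def ray(p,rc,z):
    K=np.array(p["K"]);T=np.array(p["pose"]);d=T[:3,:3]@np.linalg.inv(K)@[rc[1],rc[0],1];o=T[:3,3]
    return o+d*(z-o[2])/d[2]
E
python3 - <<'E'
from h import *
o=ctrl.get_obs();print(o)
a=ctrl.camera("top");b=ctrl.camera("scene")
cv2.imwrite("pics/a.png",np.hstack([a["color"],b["color"]])[:, :]) if 0 else None
cv2.imwrite("pics/top.png",cv2.resize(a["color"],(800,600)));cv2.imwrite("pics/scene.png",cv2.resize(b["color"],(800,600)))
print(a["pose"],a["K"])
for n,z in [("jar_mid",.05),("cap_grip",.1085),("salt_shaker",.045),("lemon",.025),("tuna_tin",.04)]:
  for p in (a,b):
    for r in ctrl.cut_out(n,p)[:2]: print(n,r["conf"],np.round(r["centre"]),ray(p,r["centre"],z).round(3), r["mask"].sum())
E
```

```text
{'time_s': 0.0, 'qpos': array([ 1.05641763e+00,  3.00494158e-01,  1.52162232e+00,  3.82920537e-06,
        1.32072657e+00, -6.65582659e-02]), 'joint_vel': array([ 0.00113003, -0.0014236 ,  0.00049162,  0.00121145,  0.00025707,
       -0.00049581]), 'tau': array([ 5.67326606e-04, -5.31782091e+01, -3.52763557e+01,  7.09390990e-02,
        2.40193005e-02, -8.46219837e-05]), 'ee_pos': array([0.23799009, 0.49552396, 0.20485625]), 'eef_rot': array([-3.14034528e+00, -8.68631175e-05,  2.69377122e+00]), 'force': array([ 0.08891295, -0.10230699, -0.12808557]), 'moment': array([-0.03827574,  0.03740986, -0.01055993]), 'grip_force': 0.0, 'grip_width': 0.09398751319555201}
[[ 0.02083891 -0.99940652  0.02742895  0.52973261]
 [-0.9995196  -0.02145512 -0.02236638  0.05651146]
 [ 0.0229416  -0.02694968 -0.9993735   1.29749703]
 [ 0.          0.          0.          1.        ]] [[471.49351383   0.         251.1883904 ]
 [  0.         471.49351383 190.26192464]
 [  0.           0.           1.        ]]
jar_mid 0.93 [210. 190.] [0.51  0.188 0.05 ] 453
jar_mid 0.91 [187. 214.] [0.5   0.191 0.05 ] 399
cap_grip 0.63 [209. 181.] [0.511 0.205 0.109] 305
cap_grip 0.43 [176. 213.] [0.499 0.19  0.108] 180
cap_grip 0.41 [151. 233.] [0.632 0.248 0.109] 332
salt_shaker 0.62 [167. 383.] [ 0.633 -0.324  0.045] 235
salt_shaker 0.83 [265. 348.] [ 0.635 -0.327  0.045] 284
lemon 0.64 [190. 113.] [0.558 0.399 0.025] 407
lemon 0.23 [209. 193.] [0.511 0.184 0.025] 481
lemon 0.57 [153. 197.] [0.568 0.404 0.025] 160
tuna_tin 0.45 [153. 141.] [0.657 0.323 0.04 ] 117
tuna_tin 0.57 [153. 235.] [0.675 0.297 0.04 ] 396
```

View pics/top.png

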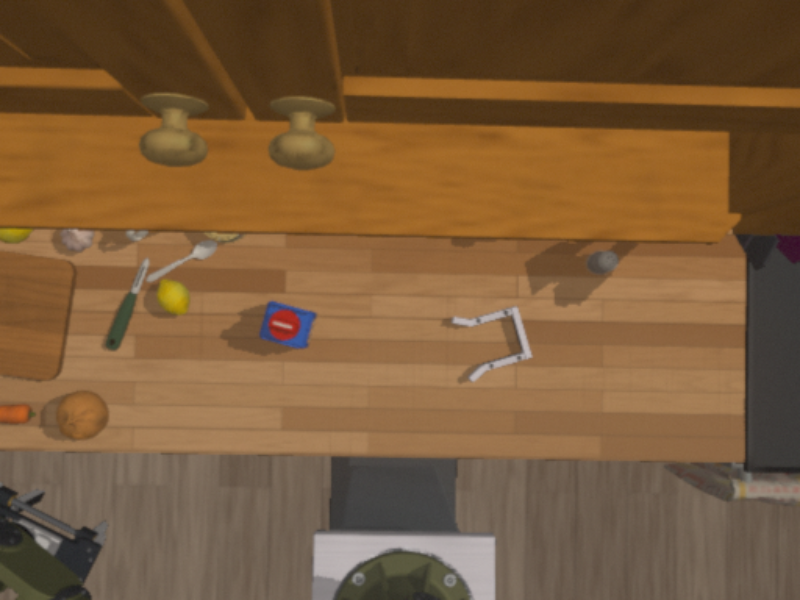

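View pics/scene.png

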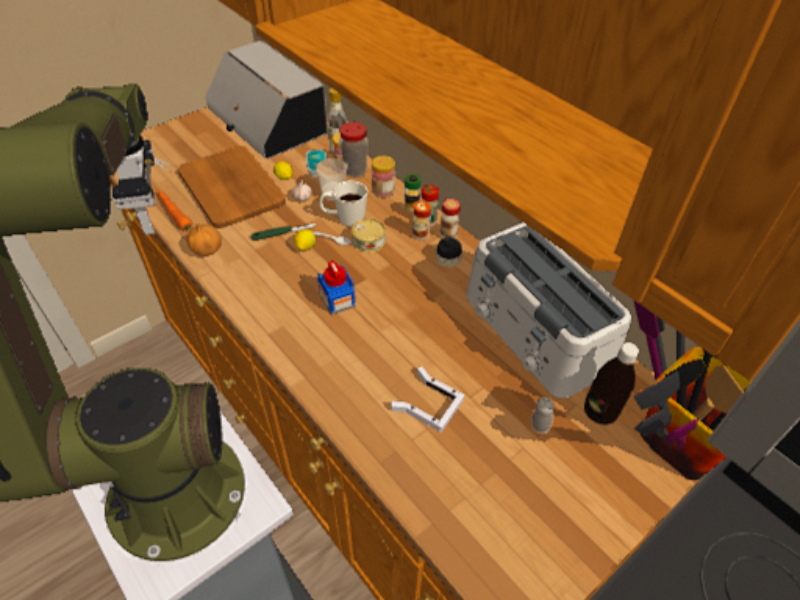

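The top picture shows the jar at about (288,325), lying near-parallel to the dock. The dock's back fence runs (515,308) to (528,356) and its mouth opens left, towards the jar, with a clear path between.

Run:
```python
from h import *
a=ctrl.camera("top");im=a["color"].astype(int)
s=im.max(2)-im.min(2)
m=np.zeros(s.shape,np.uint8);m[190:250,285:345]=((s<40)&(im.min(2)>125))[190:250,285:345]
print(m.sum())
ys,xs=np.nonzero(m)
P=np.array([ray(a,(r,c),.022)[:2] for r,c in zip(ys,xs)])
for yaw in np.radians(range(-110,-60)): pass
# back fence: choose yaw maximising the peak of histogram along x axis
best=max((np.histogram(P@[np.cos(t),np.sin(t)],bins=np.arange(-1,1,.006))[0].astype(float).__pow__(2).sum()+np.histogram(P@[-np.sin(t),np.cos(t)],bins=np.arange(-1,1,.006))[0].astype(float).__pow__(2).sum(),t) for t in np.radians(np.arange(-100,-60,.5)))
t=best[1];print("yaw",np.degrees(t))
u=P@[np.cos(t),np.sin(t)];v=P@[-np.sin(t),np.cos(t)]
print("u hist",*zip(*[(round(e,3),n) for n,e in zip(*np.histogram(u,np.arange(u.min(),u.max()+.003,.003)))]))
k=(u>u.max()-.075)&(u<u.max()-.015)
print("v hist",[(round(e,3),n) for n,e in zip(*np.histogram(v[k],np.arange(v.min(),v.max()+.003,.003)))])
# jar
j=((im[...,0]>im[...,2]+40)&(im[...,0]>im[...,1]+30)).astype(np.uint8);j[:180]=0;j[240:]=0;j[:,:150]=0;j[:,215:]=0
r=(im[...,2]>im[...,0]+80)&(im[...,2]>im[...,1]+80);r[:180]=0;r[240:]=0;r[:,:150]=0;r[:,215:]=0
pts=np.argwhere(j|r.astype(np.uint8))
W=np.array([ray(a,p,.07)[:2] for p in pts]).astype(np.float32)
print("jar",cv2.minAreaRect(W),"cap",np.mean([ray(a,p,.095) for p in np.argwhere(r)],0))
crop=np.hstack([cv2.resize(a["color"][180:240,150:230],(400,300),interpolation=2),cv2.resize(a["color"][185:245,275:355],(400,300),interpolation=2)])
cv2.imwrite("pics/crop.png",crop)
```

```text
451
yaw -72.0
u hist (np.float64(0.235), np.float64(0.238), np.float64(0.241), np.float64(0.244), np.float64(0.247), np.float64(0.25), np.float64(0.253), np.float64(0.256), np.float64(0.259), np.float64(0.262), np.float64(0.265), np.float64(0.268), np.float64(0.271), np.float64(0.274), np.float64(0.277), np.float64(0.28), np.float64(0.283), np.float64(0.286), np.float64(0.289), np.float64(0.292), np.float64(0.295), np.float64(0.298), np.float64(0.301), np.float64(0.304), np.float64(0.307), np.float64(0.31), np.float64(0.313), np.float64(0.316), np.float64(0.319), np.float64(0.322), np.float64(0.325), np.float64(0.328), np.float64(0.331), np.float64(0.334), np.float64(0.337), np.float64(0.34), np.float64(0.343), np.float64(0.346), np.float64(0.349)) (np.int64(6), np.int64(10), np.int64(10), np.int64(12), np.int64(11), np.int64(12), np.int64(11), np.int64(12), np.int64(11), np.int64(10), np.int64(10), np.int64(9), np.int64(9), np.int64(4), np.int64(3), np.int64(9), np.int64(9), np.int64(10), np.int64(9), np.int64(10), np.int64(8), np.int64(10), np.int64(8), np.int64(10), np.int64(9), n
[... 937 characters left out ...]
4(0)), (np.float64(0.435), np.int64(0)), (np.float64(0.438), np.int64(0)), (np.float64(0.441), np.int64(0)), (np.float64(0.444), np.int64(0)), (np.float64(0.447), np.int64(0)), (np.float64(0.45), np.int64(0)), (np.float64(0.453), np.int64(0)), (np.float64(0.456), np.int64(0)), (np.float64(0.459), np.int64(19)), (np.float64(0.462), np.int64(21)), (np.float64(0.465), np.int64(20)), (np.float64(0.468), np.int64(18)), (np.float64(0.471), np.int64(1)), (np.float64(0.474), np.int64(0)), (np.float64(0.477), np.int64(0)), (np.float64(0.48), np.int64(0))]
jar ((0.514274001121521, 0.2042790800333023), (0.07694137841463089, 0.06287100911140442), 75.85319519042969) cap [0.51537792 0.20557427 0.095     ]
```

View pics/crop.png

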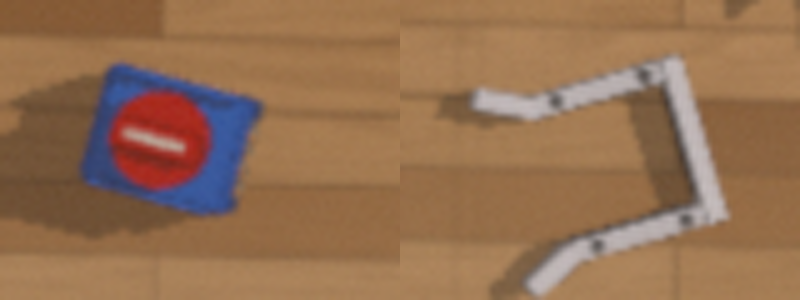

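The crop shows the jar's long axis at yaw about -104° and the dock at about -72°, with home near (0.496, -0.151). I'll turn the tool to yaw 75.9° and go above the jar.

>>> {"name": "move_arm", "arguments": {
  "increments": [
    [1,0,0,0,0,0,0.137],
    [1,0,0,0,0,0,0.137],
    [1,0,0,0,0,0,0.137],
    [1,0,0,0,0,0,0.137],
    [1,0,0,0,0,0,0.137],
    [1,0,0,0,0,0,0.137],
    [1,0,0,0,0,0,0.137],
    [1,0,0,0,0,0,0.137],
    [1,0,0,0,0,0,0.137],
    [1,0,0,0,0,0,0.137]
  ]
}}

```text
time_s: 1.65
ee_pos: [0.2381, 0.4958, 0.2055]
eef_rot: [-3.142, -0.0, 1.318]
force: [0.2, -0.0, 0.3]
grip_width: 0.0942
grip_force: 0.0
```

>>> {"name": "move_arm", "arguments": {
  "increments": [
    [1,-0.306,0.484,0,0,0,0],
    [1,-0.306,0.484,0,0,0,0],
    [1,-0.306,0.484,0,0,0,0],
    [1,-0.306,0.484,0,0,0,0],
    [1,-0.306,0.484,0,0,0,0],
    [1,-0.306,0.484,0,0,0,0],
    [1,-0.306,0.484,0,0,0,0],
    [1,-0.306,0.484,0,0,0,0],
    [1,-0.306,0.484,0,0,0,0],
    [1,-0.306,0.484,0,0,0,0],
    [1,-0.306,0.484,0,0,0,0],
    [1,-0.306,0.484,0,0,0,0],
    [1,-0.306,0.484,0,0,0,0],
    [1,-0.306,0.484,0,0,0,0],
    [1,0,0,0,0,0,0],
    [1,0,0,0,0,0,0]
  ]
}}

```text
time_s: 3.25
ee_pos: [0.5142, 0.2051, 0.2052]
eef_rot: [-3.141, 0.0, 1.323]
force: [0.1, -0.5, -0.6]
grip_width: 0.0942
grip_force: 0.0
```

```bash
cat >> h.py <<'E'
from scipy.spatial.transform import Rotation as R
def wrist():
    o=ctrl.get_obs();p=ctrl.camera("wrist")
    T=np.eye(4);T[:3,:3]=R.from_euler("xyz",o["eef_rot"]).as_matrix();T[:3,3]=o["ee_pos"]
    p["pose"]=T@np.array(p["tool_from_camera"]);return o,p
def go(o,xy,yawdeg=None,z=None):
    d=np.array([*xy,o["ee_pos"][2] if z is None else z])-o["ee_pos"]
    M=R.from_euler("xyz",o["eef_rot"]).as_matrix();r=dict(units=(M.T@d/.05).round(3))
    if yawdeg is not None:
        e=np.angle(np.exp(1j*(np.radians(yawdeg)-o["eef_rot"][2])));r["rz"]=round(-e,3)
    return r
E
python3 - <<'E'
from h import *
o,p=wrist();print(o["ee_pos"],o["eef_rot"],o["force"],o["time_s"])
for n,z in [("jar_mid",.064),("cap_grip",.1085)]:
  for r in ctrl.cut_out(n,p)[:2]:
    m=r["mask"].astype(np.uint8);W=np.array([ray(p,q,z)[:2] for q in np.argwhere(m)[::3]]).astype(np.float32)
    print(n,r["conf"],r["centre"],ray(p,r["centre"],z),cv2.minAreaRect(W))
im=p["color"].astype(int)
w=(im.min(2)>170)
cv2.imwrite("pics/w1.png",p["color"])
E
```

```text
[0.51422092 0.20508338 0.20523781] [-3.14114398e+00  9.39296259e-05  1.32277748e+00] [ 0.14442448 -0.45869456 -0.63860783] 3.25
jar_mid 0.74 [148.1, 251.6] [0.52154812 0.22812944 0.064     ] ((0.5159901976585388, 0.21072973310947418), (0.08265016227960587, 0.06639690697193146), 74.29976654052734)
cap_grip 0.73 [176.6, 250.8] [0.51654861 0.21183515 0.1085    ] ((0.5161108374595642, 0.21276520192623138), (0.0481269396841526, 0.047799959778785706), 32.42219543457031)
```

View pics/w1.png

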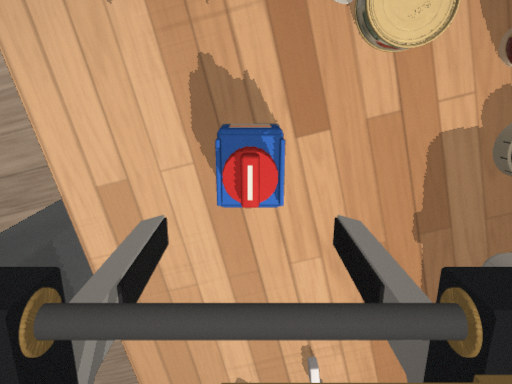

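The wrist view shows the jar centred between the fingers (column ~250) and aligned, with about 4 mm to go forward. Next I descend and grasp.

>>> {"name": "move_arm", "arguments": {
  "increments": [
    [1,0.08,0,0.41,0,0,0],
    [1,0,0,0.41,0,0,0],
    [1,0,0,0.41,0,0,0],
    [1,0,0,0.41,0,0,0],
    [1,0,0,0.41,0,0,0],
    [1,0,0,0.41,0,0,0],
    [1,0,0,0.41,0,0,0],
    [1,0,0,0.41,0,0,0],
    [1,0,0,0,0,0,0],
    [0.6,0,0,0,0,0,0],
    [0.6,0,0,0,0,0,0],
    [0.6,0,0,0,0,0,0],
    [0.6,0,0,0,0,0,0],
    [0.6,0,0,0,0,0,0],
    [0.6,0,0,0,0,0,0]
  ],
  "force": 20
}}

```text
time_s: 4.9
ee_pos: [0.5155, 0.2093, 0.0421]
eef_rot: [3.141, -0.001, 1.324]
force: [-1.5, -0.2, 6.3]
grip_width: 0.0639
grip_force: 20.0
```

>>> {"name": "move_arm", "arguments": {
  "increments": [
    [0.6,0,0,-0.02,0,0,0],
    [0.6,0,0,0,0,0,-0.07],
    [0.6,0,0,0,0,0,-0.07],
    [0.6,0,0,0,0,0,-0.07],
    [0.6,0,0,0,0,0,-0.07],
    [0.6,0,0,0,0,0,-0.07],
    [0.6,0,0,0,0,0,-0.07],
    [0.6,0,0,0,0,0,-0.07],
    [0.6,0,0,0,0,0,-0.07],
    [0.6,0,0,0,0,0,0]
  ],
  "force": 30
}}

```text
time_s: 5.9
ee_pos: [0.5151, 0.209, 0.0421]
eef_rot: [-3.141, 0.0, 1.885]
force: [0.5, 0.5, -3.2]
grip_width: 0.0637
grip_force: 30.0
```

Run:
```python
from h import *
o,p=wrist();print(o["ee_pos"],o["eef_rot"],o["force"],o["time_s"])
print(go(o,(.4522,-.0182)))
cv2.imwrite("pics/w2.png",p["color"])
```

```text
[0.51507758 0.20898987 0.04214837] [-3.14098025e+00  1.69080661e-05  1.88487898e+00] [ 0.45787577  0.54362206 -3.24408004] 5.9
{'units': array([-3.933e+00, -2.600e+00,  2.000e-03])}
```

View pics/w2.png

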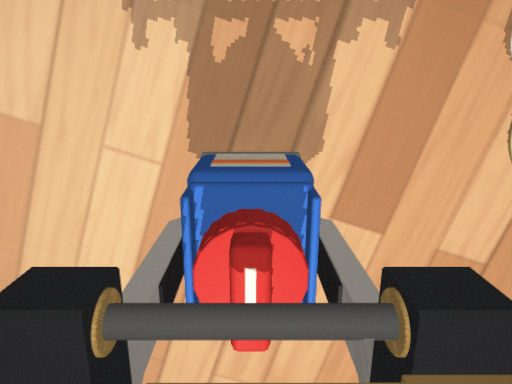

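The jar followed, square in the grip (jar columns 185–318, stripe at 250). Next I slide it to the front of the mouth.

>>> {"name": "move_arm", "arguments": {
  "increments": [
    [0.6,-0.281,-0.186,0,0,0,0],
    [0.6,-0.281,-0.186,0,0,0,0],
    [0.6,-0.281,-0.186,0,0,0,0],
    [0.6,-0.281,-0.186,0,0,0,0],
    [0.6,-0.281,-0.186,0,0,0,0],
    [0.6,-0.281,-0.186,0,0,0,0],
    [0.6,-0.281,-0.186,0,0,0,0],
    [0.6,-0.281,-0.186,0,0,0,0],
    [0.6,-0.281,-0.186,0,0,0,0],
    [0.6,-0.281,-0.186,0,0,0,0],
    [0.6,-0.281,-0.186,0,0,0,0],
    [0.6,-0.281,-0.186,0,0,0,0],
    [0.6,-0.281,-0.186,0,0,0,0],
    [0.6,-0.281,-0.186,0,0,0,0],
    [0.6,0,0,0,0,0,0]
  ]
}}

```text
time_s: 7.45
ee_pos: [0.4512, -0.02, 0.0425]
eef_rot: [-3.142, 0.0, 1.882]
force: [1.0, 0.2, -4.1]
grip_width: 0.0637
grip_force: 30.0
```

```bash
cat >> h.py <<'E'
def stripe(p,z=.109):
    im=p["color"].astype(int);red=((im[...,2]>im[...,0]+70)&(im[...,2]>im[...,1]+70)).astype(np.uint8)
    n,l,s,c=cv2.connectedComponentsWithStats(red);k=1+np.argmax(s[1:,4])
    h=cv2.convexHull(np.argwhere(l==k)[:,::-1].astype(np.int32));f=np.zeros(red.shape,np.uint8);cv2.fillConvexPoly(f,h,1)
    w=(f>0)&(im.min(2)>150)
    W=np.array([ray(p,q,z)[:2] for q in np.argwhere(w)]).astype(np.float32)
    return w.sum(),cv2.minAreaRect(W),np.median(np.argwhere(w),0)
E
python3 - <<'E'
from h import *
o,p=wrist();print(o["ee_pos"],o["eef_rot"],o["force"],o["time_s"])
print(stripe(p))
print(go(o,(.4955,-.1513),108))
a=ctrl.camera("scene");c=a["color"][200:330,190:340];cv2.imwrite("pics/s2.png",cv2.resize(c,(690,598),interpolation=2))
E
```

```text
[ 0.45122031 -0.01999977  0.04254369] [-3.14151348e+00  1.90225191e-04  1.88153774e+00] [ 0.99123652  0.20797002 -4.14644989] 7.45
(np.int64(372), ((0.4492560923099518, -0.01539652980864048), (0.0037977176252752542, 0.014326258562505245), 17.96331214904785), array([285.5, 250. ]))
{'units': array([-2.771e+00,  4.000e-02,  1.000e-03]), 'rz': np.float64(-0.003)}
```

View pics/s2.png

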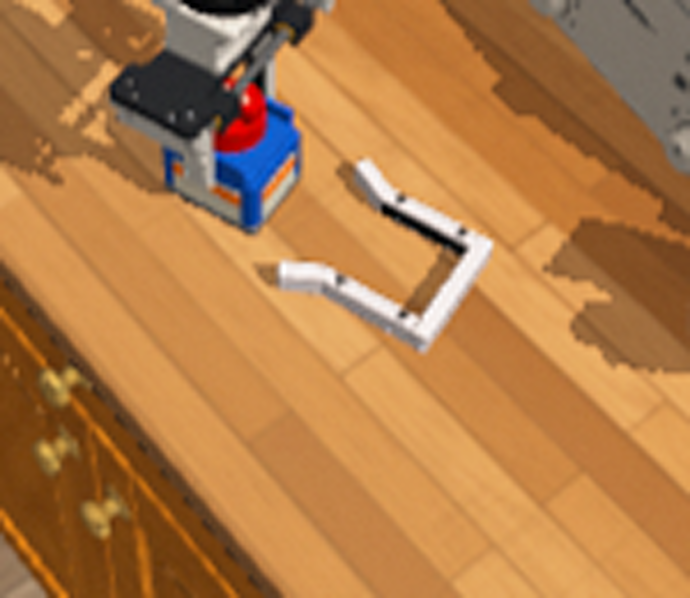

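The scene view shows the jar square in front of the mouth, aligned with the dock. Next I slide it in.

>>> {"name": "move_arm", "arguments": {
  "increments": [
    [0.6,-0.2,0.008,0,0,0,-0.003],
    [0.6,-0.2,0.008,0,0,0,0],
    [0.6,-0.2,0.008,0,0,0,0],
    [0.6,-0.2,0.008,0,0,0,0],
    [0.6,-0.2,0.008,0,0,0,0],
    [0.6,-0.2,0,0,0,0,0],
    [0.6,-0.2,0,0,0,0,0],
    [0.6,-0.2,0,0,0,0,0],
    [0.6,-0.2,0,0,0,0,0],
    [0.6,-0.2,0,0,0,0,0],
    [0.6,-0.2,0,0,0,0,0],
    [0.6,-0.2,0,0,0,0,0],
    [0.6,0,0,0,0,0,0]
  ]
}}

```text
time_s: 8.85
ee_pos: [0.4914, -0.1327, 0.0424]
eef_rot: [3.141, 0.0, 1.886]
force: [-0.2, -0.4, -3.9]
grip_width: 0.0635
grip_force: 30.0
```

>>> {"name": "move_arm", "arguments": {
  "increments": [
    [0.6,-0.06,0,0,0,0,0],
    [0.6,-0.06,0,0,0,0,0],
    [0.6,-0.06,0,0,0,0,0],
    [0.6,-0.06,0,0,0,0,0],
    [0.6,-0.04,0,0,0,0,0],
    [0.6,0,0,0,0,0,0]
  ]
}}

```text
time_s: 9.45
ee_pos: [0.4954, -0.1451, 0.0424]
eef_rot: [-3.141, 0.0, 1.887]
force: [-1.7, -1.7, -4.7]
grip_width: 0.0639
grip_force: 30.0
```

>>> {"name": "move_arm", "arguments": {
  "increments": [
    [0.6,-0.04,0,0,0,0,0],
    [0.6,-0.04,0,0,0,0,0],
    [0.6,-0.04,0,0,0,0,0],
    [0.6,0,0,0,0,0,0]
  ]
}}

```text
time_s: 9.85
ee_pos: [0.4968, -0.1491, 0.0425]
eef_rot: [-3.141, -0.004, 1.886]
force: [-6.5, 14.5, 4.8]
grip_width: 0.0637
grip_force: 30.0
```

Run:
```python
from h import *
for i in range(2):
  a=ctrl.camera("scene");c=a["color"][215:310,230:340]
o=ctrl.get_obs();print(o["ee_pos"],o["force"])
cv2.imwrite("pics/s3.png",cv2.resize(c,(690,598),interpolation=2))
```

```text
[ 0.49680627 -0.14904792  0.04249467] [-6.05839837 13.30814206  3.05927046]
```

View pics/s3.png

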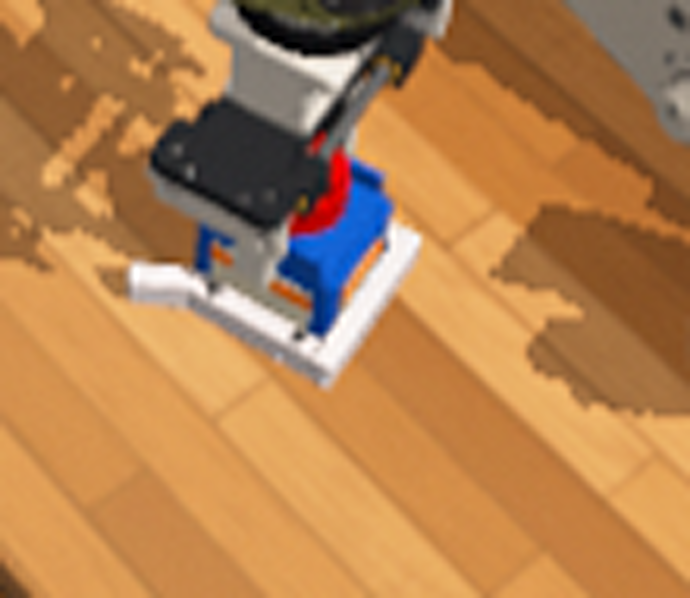

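The jar is home: its end is on the back fence and the contact force is 15 N. I'll release, rise and look down at the bar.

>>> {"name": "move_arm", "arguments": {
  "increments": [
    [1,0,0,0,0,0,0],
    [1,0,0,0,0,0,0],
    [1,0,0,0,0,0,0],
    [1,0,0,0,0,0,0],
    [1,0,0,0,0,0,0],
    [1,0,0,-0.3,0,0,0],
    [1,0,0,-0.5,0,0,0],
    [1,0,0,-0.5,0,0,0],
    [1,0,0,-0.5,0,0,0],
    [1,0,0,-0.5,0,0,0],
    [1,0,0,-0.5,0,0,0],
    [1,0,0,-0.4,0,0,0],
    [1,0,0,0,0,0,0],
    [1,0,0,0,0,0,0]
  ]
}}

```text
time_s: 11.35
ee_pos: [0.4972, -0.1506, 0.2019]
eef_rot: [-3.141, -0.0, 1.887]
force: [-0.6, -0.4, -0.3]
grip_width: 0.0942
grip_force: 0.0
```

Run:
```python
from h import *
o,p=wrist();print(o["ee_pos"],o["eef_rot"],o["force"],o["time_s"])
s=stripe(p);print(s);print(go(o,s[1][0]))
r=ctrl.cut_out("jar_mid",p)[:1]
a=ctrl.camera("top");s=stripe(a);print("top",s)
cv2.imwrite("pics/w3.png",p["color"])
```

```text
[ 0.49719817 -0.15056759  0.20188361] [-3.14149451e+00 -2.45404154e-05  1.88678668e+00] [-0.62881001 -0.36628795 -0.29264511] 11.35
(np.int64(154), ((0.4971902668476105, -0.1508076786994934), (0.0037060282193124294, 0.02938096411526203), 16.25414276123047), array([186.5, 250. ]))
{'units': array([-0.005, -0.002,  0.   ])}Traceback (most recent call last):
  File "<stdin>", line 5, in <module>
  File "h.py", line 23, in stripe
    return w.sum(),cv2.minAreaRect(W),np.median(np.argwhere(w),0)
                   ~~~~~~~~~~~~~~~^^^
cv2.error: OpenCV(4.12.0) /io/opencv/modules/imgproc/src/convhull.cpp:143: error: (-215:Assertion failed) total >= 0 && (depth == CV_32F || depth == CV_32S) in function 'convexHull'
```

The bar centre is within 0.3 mm of straight below the TCP. I'll descend to the flange and grip the bar.

>>> {"name": "move_arm", "arguments": {
  "increments": [
    [0.5,0,0,0.3,0,0,0],
    [0.5,0,0,0.4,0,0,0],
    [0.5,0,0,0.4,0,0,0],
    [0.5,0,0,0.4,0,0,0],
    [0.5,0,0,0.4,0,0,0],
    [0.5,0,0,0.24,0,0,0],
    [0.5,0,0,0,0,0,0],
    [0.5,0,0,0,0,0,0],
    [0.1,0,0,0,0,0,0],
    [0.1,0,0,0,0,0,0],
    [0.1,0,0,0,0,0,0],
    [0.1,0,0,0,0,0,0],
    [0.1,0,0,0,0,0,0],
    [0.1,0,0,0,0,0,0]
  ],
  "force": 45
}}

```text
time_s: 12.9
ee_pos: [0.4973, -0.1506, 0.0956]
eef_rot: [3.142, 0.0, 1.887]
force: [-1.3, -0.3, 2.1]
grip_width: 0.0154
grip_force: 45.0
```

>>> {"name": "move_arm", "arguments": {
  "increments": [
    [0.1,0,0,0.04,0,0,0],
    [0.1,0,0,0.04,0,0,0],
    [0.1,0,0,0.04,0,0,0],
    [0.1,0,0,0.02,0,0,0],
    [0.1,0,0,0,0,0,0],
    [0.1,0,0,0,0,0,0]
  ]
}}

```text
time_s: 13.5
ee_pos: [0.4974, -0.1507, 0.0888]
eef_rot: [3.141, 0.0, 1.887]
force: [-3.7, 1.3, 8.7]
grip_width: 0.0154
grip_force: 45.0
```

Pressed 6.8 mm with 8.7 N, as expected. I'll twist anticlockwise 75°.

>>> {"name": "move_arm", "arguments": {
  "increments": [
    [0.1,0,0,0,0,0,-0.08],
    [0.1,0,0,0,0,0,-0.08],
    [0.1,0,0,0,0,0,-0.08],
    [0.1,0,0,0,0,0,-0.08],
    [0.1,0,0,0,0,0,0]
  ]
}}

```text
time_s: 14.0
ee_pos: [0.498, -0.1508, 0.0891]
eef_rot: [3.14, 0.002, 2.21]
force: [-0.0, 0.8, 7.5]
grip_width: 0.0155
grip_force: 45.0
```

```bash
python3 -c "
from h import *
o=ctrl.get_obs();print(o['ee_pos'],o['force'],o['moment'],o['eef_rot'])"
```

```text
[ 0.49801121 -0.15076219  0.08908033] [-0.03038987  0.79234937  7.50727311] [0.02024742 0.00974523 0.04101376] [3.14040319e+00 1.58448784e-03 2.20965248e+00]
```

>>> {"name": "move_arm", "arguments": {
  "increments": [
    [0.1,0,0,0,0,0,-0.1],
    [0.1,0,0,0,0,0,-0.1],
    [0.1,0,0,0,0,0,-0.1],
    [0.1,0,0,0,0,0,-0.1],
    [0.1,0,0,0,0,0,-0.1],
    [0.1,0,0,0,0,0,-0.1],
    [0.1,0,0,0,0,0,-0.1],
    [0.1,0,0,0,0,0,-0.1],
    [0.1,0,0,0,0,0,-0.1],
    [0.1,0,0,0,0,0,-0.1],
    [0.1,0,0,0,0,0,0],
    [0.1,0,0,0,0,0,0]
  ]
}}

```text
time_s: 15.2
ee_pos: [0.4981, -0.1508, 0.0891]
eef_rot: [-3.141, 0.002, -3.076]
force: [0.7, 0.7, 8.9]
grip_width: 0.0154
grip_force: 45.0
```

Run:
```python
from h import *
o,p=wrist()
print(o['ee_pos'],o['force'],o['moment'],o['eef_rot'])
cv2.imwrite("pics/w4.png",p["color"])
```

```text
[ 0.49807172 -0.15077665  0.08912076] [0.74040151 0.71000046 8.8538161 ] [ 0.09046237 -0.07536829  0.0124666 ] [-3.14081871e+00  2.01017460e-03 -3.07615672e+00]
```

View pics/w4.png

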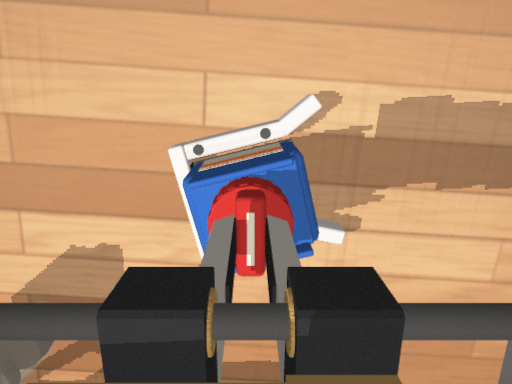

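The picture shows the cap turned about 75° relative to the jar, which is still home against the back fence (left of column 200). I'll lift.

>>> {"name": "move_arm", "arguments": {
  "increments": [
    [0.1,0,0,-0.06,0,0,0],
    [0.1,0,0,-0.08,0,0,0],
    [0.1,0,0,-0.1,0,0,0],
    [0.1,0,0,-0.1,0,0,0],
    [0.1,0,0,-0.12,0,0,0],
    [0.1,0,0,-0.15,0,0,0],
    [0.1,0,0,-0.2,0,0,0],
    [0.1,0,0,-0.2,0,0,0],
    [0.1,0,0,-0.2,0,0,0],
    [0.1,0,0,-0.2,0,0,0],
    [0.1,0,0,-0.2,0,0,0],
    [0.1,0,0,-0.12,0,0,0],
    [0.1,0,0,0,0,0,0],
    [0.1,0,0,0,0,0,0],
    [0.1,0,0,0,0,0,0]
  ]
}}

```text
time_s: 16.75
ee_pos: [0.4972, -0.1505, 0.1745]
eef_rot: [3.141, -0.001, -3.076]
force: [-0.6, -0.3, -0.2]
grip_width: 0.0153
grip_force: 45.0
```

Run:
```python
from h import *
o,p=wrist();a=ctrl.camera("scene")
print(o['ee_pos'],o['force'],o['eef_rot'],o["grip_width"],o["joint_vel"])
c=cv2.resize(a["color"][190:310,220:340],(384,384),interpolation=2)
cv2.imwrite("pics/w5.png",cv2.resize(np.hstack([p["color"],c]),(800,343)))
```

```text
[ 0.4971575  -0.15052231  0.17447553] [-0.61457509 -0.31900789 -0.18809582] [ 3.14125660e+00 -7.13281629e-04 -3.07642424e+00] 0.015303125733141389 [-0.00139532  0.00173869  0.00016477 -0.00016744  0.0010989  -0.00095963]
```

View pics/w5.png

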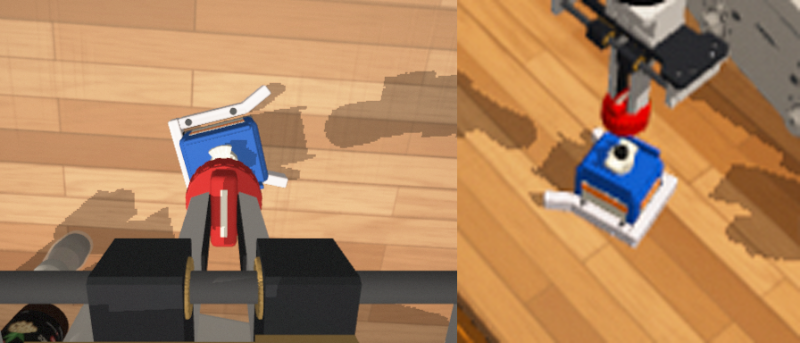

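The cap is off and held level above the jar, whose white neck is exposed, and the jar is home in the dock. I'll hand in.

```bash
python3 -c "
from station import ctrl
print(ctrl.hand_in())"
```

```text
the job is handed in; nothing more can be done
None
```

The jar is home in the dock and the cap is pressed, twisted off and held level about 8 cm above where it sat when closed. I handed the job in at about 17 s; the hand-in returned no verdict.

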